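# Third hand: isolate the spindle sander, hold its dust hood to the fence

## Task

Turn the spindle sander's isolator handle fully off before the dust hood goes to the fence; then bring the hood over and, with it standing on the bench, press its flange squarely against the sprung seal on the back of the sander's fence, centred over the gap, with a steady push of about 10 N. I will screw it on from the other side: do not let go, your program finishes while still holding the hood and pressing. Leave everything else on the bench where it is.

Things in the scene. Friction and masses are not known exactly. Their poses are not given: they have to be found in the camera images.
- fence_mid (a point): Sander fence, fixed: two wooden boards in line (each 140 mm long, 60 high, 20 thick), 50 mm gap between, a brown drum (44 mm across, 85 high) beyond the gap. This point: bench level, mid gap, in the plane of the free face of the seal on the robot's side. x points through the fence away from the robot (push direction), y along it, z up. The boards' near faces are at x = +10 mm.
- seal (a joint): The black rubber-faced seal frame (116 mm wide, 62 mm high, over the gap, on the robot's side of the fence) is on springs. Value: how far it is pressed in along the fence's x, in m: 0 free, 0.010 level with the boards (bottomed). 2 N per mm, no preload, so 10 N is about 5 mm.
- hood_mid (a point): Grey plastic dust hood, loose, about 0.35 kg, upright on the bench: a box duct 70 mm long (x), 40 wide (y), 56 high, a flange plate at its +x end, a round spigot (40 mm across) at the -x end out to x = -60 mm. This point: the duct's centre, 28 mm above the underside; z up. Grip the duct across its 40 mm from above.
- hood_face (a point): Centre of the hood's flange front, which goes against the seal: 43 mm along the hood's x from the duct's centre, 28 mm above the underside, same axes. The flange is 130 mm wide (y), 70 mm high, 8 mm thick, its back 35 mm from the duct's centre.
- handle (a joint): Angle of the isolator's handle, rad: 0 = off (at its stop, the bar square across the box's 130 mm length), 1.047 = on (other stop). It starts on or nearly so. Seen from above it turns anticlockwise to off (60 degrees) and stays where it is left; friction 0.12 N m.
- handle_top (a point): Top centre of the isolator's handle, on its vertical axis, 121 mm above the bench. Isolator: grey box (130 x 100 mm, 75 high) fixed to the bench, a black disc (68 mm across, 10 thick) on top, and on that a black bar 64 mm long, 16 wide, 36 tall: the grip. The axes turn with the handle: y along the bar, x across its 16 mm, z up.
- sandblock: Bystander, leave alone: sanding block, 68 x 100 x 26 mm. Origin at the centre of its underside.
- tub: Bystander, leave alone: white plastic tub, 90 mm across, 100 mm tall. Origin at the centre of its underside.
- can: Bystander, leave alone: paint can, 86 mm across, 110 mm tall. Origin at the centre of its underside.
- offcut: Bystander, leave alone: wood offcut, 75 x 40 x 30 mm. Origin at the centre of its underside.
There are look-alikes about, which are no part of the job. Leave any orange or pink look-alike of the part that bears hood_mid alone. Leave any red look-alike of the part that bears handle alone.

How it is judged:
By the outcome, as a careful person would: the job done as asked, in the order asked, and still so for the second after the job is handed in, while the arm keeps its last pose, push and grip.
It also fails if it takes over 58 s, if anything falls off the work surface, if the arm or the gripper's body presses on something with over 40 N, if the wrist force passes 120 N, or if a joint passes its speed limit or range.

## Robot

A 6-joint arm with a two-finger parallel gripper is mounted at the origin on the work surface. World frame = base frame: x ahead of the robot, y to its left, z up, the work surface at z = 0. Lengths are in m, angles in rad, forces in N, time in s.
With the tool pointing down it reaches from about 0.25 to 0.725 m from the base axis. Payload 4 kg.
Tool frame: the origin (TCP) lies at the very end of the fingers, on their centre line; the grasp point (between the pads) lies 19 mm behind it; z points along the fingers, y is the line along which they close (so a half turn about z gives the same grasp; the last joint's range is limited). The gripper opens to 85 mm and grips with 20 to 120 N. Pads are 22 mm wide; open, the fingers measure 114 mm over their backs; the gripper's body (76 mm by 85 mm) begins 54 mm behind the grasp point. The pads swing forward as they close: fully open they stand 13 mm farther back than shut.
Start: joints at [1.346, 0.241, 0.005, 1.335, 0, 1.571], TCP at [0.111, 0.487, 0.231] pointing down, gripper open.
Joint ranges: [-2.72, 2.72], [-1.05, 1.87], [-1.09, 1.28], [-1.99, 2.15], [-1.42, 1.44], [-3.14, 3.14]. Speed limits (rad/s): [2.79, 2.79, 3.14, 3.14, 3.14, 3.14].

## Interface

Orientations are given as a unit quaternion [x, y, z, w].
In Python, from workcell import bot, vision, workorder gives the robot as it stands.
- The arm moves only by the shell command python3 -m creep 'ROWS' [OPENING]. ROWS is JSON, a list of rows, each a list of 2 entries, a list of its own where there are three numbers: the shift along the tool's x, y, z in mm, then the turn, a rotation vector about the tool's x, y, z in rad. In form: [[[dx, dy, dz], [wx, wy, wz]], ...]. A call has 1 to 12 rows; each row shifts and turns the commanded pose from where the row before left it, along the tool's axes as they then stand; what a row does not reach is not made up. A row lasts 1/8 s, in which the tool goes at most 62.5 mm and 10.7 degrees, less where a joint would pass 70% of its speed; a pose out of reach is approached as far as the arm can. A call is refused whole if a number of a shift passes 62.5 or a number of a turn 0.188, either way. A call with a gripper value outside its range is refused whole. OPENING is the finger opening in mm, from 0 to 85.4, set as the call begins (- or left out, the last holds). The fingers move at their own pace and stop on an object; the grip force is fixed at half the most. Time passes only in rows, so rows that do not move let the fingers close. It gives the time, the measured TCP pose, the force, the opening and the grip force at its end, in the units of the state.
- bot.get_obs(): the state, without advancing time (a new reading comes with each control period).
- vision.camera(name): name is "scene" or "side" or "wrist"; returns a dict with "image" (384x512x3 uint8, blue, green, red), "z_map" (384x512 float32, m along the optical axis (not along the pixel's ray), 0 where there is no reading), "K" (3x3 intrinsics, pixels), "rvec" (rotation vector, rad) and "tvec" (3), from world to camera coordinates, as OpenCV has them; the wrist camera has in their place "tool_from_camera" (4x4, takes a point from camera to tool coordinates, whose origin is the TCP and whose axes are the flange's). Camera axes: x right, y down, z forward; pixel columns grow to the right and rows downward; lengths in m; the calibration is good to about 2 mm. The wrist camera is an equidistant fisheye: a pixel r from the principal point sees the ray r / f radians off the axis. A picture is of the moment at which its call begins: read the wrist's pose just before it.
- workorder.job_done(): hands the job in; it is judged then, once.
Trained networks look in a picture, given as the dict that the camera call returned (one of the last four; its "shot" number tells which), for a name from the list of things; names that differ only in an ending like _2 or _b are one class to them, and where a whole thing is asked for, a point or a joint stands for the part that bears it (a point fixed in the world has none). Each returns a list of dicts, best first, with "score" (0 to 1); they miss things now and then, are a little off and sometimes report something else, mostly with a low value. They report only what shows in the picture. A call takes as long as a camera call. They do not tell look-alikes from the thing itself.
- vision.spot_in(picture, query): "position" ([column, row] in pixels, amid what is visible of it).
- vision.place_of(picture, query): "position" ([column, row] in pixels: a listed point, or the origin of a listed thing).
The state is a dict: "clock": time; "joint_pos": joint angles; "joint_vel": joint speeds; "tau": joint torques, N m; "eef_pos": TCP position; "tool_rot": TCP orientation; "ft_force": force on the tool from outside, world axes, zero at the start; "ft_torque": the same for the moment, N m; "grip_width": finger opening in m; "grasp_force": force on a finger pad.
Only numpy, scipy, OpenCV 4.12 (cv2) and the standard library are available. Lean on these libraries where they do the work, as an engineer would, in place of code of your own. Each camera call takes 0.05 s, during which the arm holds its last target. There are 200 camera calls.

## Working session

There is one attempt and no reset: what is moved stays moved. The work goes in short steps, Python scripts to look and compute and a shell command to move; the robot and the scene stay as the last step left them, time stands still between calls to the robot, and variables do not carry over. Pictures are saved under pics/ and viewed, at most 10 in all, crops included, and the job is handed in when it is done.

```bash
mkdir -p pics
cat > h.py <<'E'
import numpy as np, cv2
from scipy.spatial.transform import Rotation as R
from workcell import bot, vision, workorder
def world(p,uv,z=None,win=1):
    """pixel -> world; via depth, or by intersection with plane height z"""
    Rm=cv2.Rodrigues(np.array(p["rvec"],float))[0]; t=np.array(p["tvec"],float).ravel()
    ray=np.linalg.inv(p["K"])@[uv[0],uv[1],1]
    if z is None:
        u,v=map(int,np.round(uv)); d=p["z_map"][v-win:v+win+1,u-win:u+win+1]; d=np.median(d[d>0])
        return Rm.T@(ray*d-t)
    c=-Rm.T@t; r=Rm.T@ray
    return c+r*(z-c[2])/r[2]
def cloud(p):
    Rm=cv2.Rodrigues(np.array(p["rvec"],float))[0]; t=np.array(p["tvec"],float).ravel()
    v,u=np.mgrid[:384,:512]; d=p["z_map"]
    c=np.stack([u,v,np.ones_like(u)],-1)@np.linalg.inv(p["K"]).T*d[...,None]
    return (c-t)@Rm
E
python3 - <<'E'
from h import *
np.set_printoptions(precision=3,suppress=True)
ims=[]
for n in("scene","side"):
    p=vision.camera(n); np.savez(f"pics/{n}.npz",**{k:p[k] for k in("image","z_map","K","rvec","tvec")})
    cv2.imwrite(f"pics/{n}1.png",cv2.resize(p["image"],(800,600)))
    for q in("fence_mid","hood_mid","hood_face","handle_top","sandblock","tub","can","offcut"):
        for d in vision.place_of(p,q)[:3]: 
            uv=d["position"]; print(n,q,round(d["score"],2),np.round(uv))
print(bot.get_obs())
E
```

```text
scene fence_mid 0.82 [241. 241.]
scene fence_mid 0.16 [280. 320.]
scene hood_mid 0.97 [236. 148.]
scene hood_mid 0.71 [192. 177.]
scene hood_mid 0.71 [193. 120.]
scene hood_face 0.73 [201. 124.]
scene hood_face 0.7 [189. 186.]
scene hood_face 0.65 [228. 155.]
scene handle_top 0.88 [358. 236.]
scene handle_top 0.8 [348. 171.]
scene sandblock 0.72 [268. 193.]
scene tub 0.84 [355. 322.]
scene can 0.78 [123. 206.]
scene offcut 0.64 [277. 325.]
side fence_mid 0.65 [282. 196.]
side hood_mid 0.73 [258. 279.]
side hood_mid 0.62 [311. 250.]
side hood_mid 0.62 [305. 338.]
side hood_face 0.8 [273. 277.]
side hood_face 0.65 [296. 326.]
side hood_face 0.61 [318. 240.]
side handle_top 0.81 [196. 152.]
side handle_top 0.71 [171. 195.]
side sandblock 0.83 [243. 237.]
side sandblock 0.64 [197. 151.]
side tub 0.96 [213. 146.]
side can 0.72 [377. 245.]
side offcut 0.47 [262. 149.]
{'clock': 0.9, 'joint_pos': array([ 1.346,  0.241,  0.005,  1.335, -0.   ,  1.571]), 'joint_vel': array([ 0.001,  0.   ,  0.001,  0.   ,  0.002, -0.001]), 'tau': array([  0.   , -37.219,  25.269,   0.001,   0.   ,  -0.   ]), 'eef_pos': array([0.111, 0.487, 0.231]), 'tool_rot': array([0.112, 0.994, 0.   , 0.   ]), 'ft_force': array([ 1.283, -0.506,  0.686]), 'ft_torque': array([ 0.036,  0.009, -0.026]), 'grasp_force': 0.0, 'grip_width': 0.08519284650226927}
```

View pics/scene1.png

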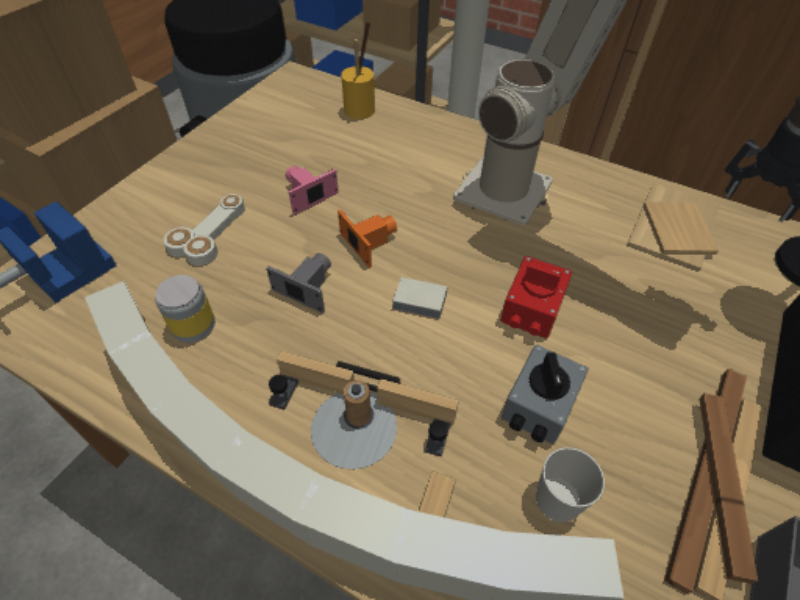

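View pics/side1.png

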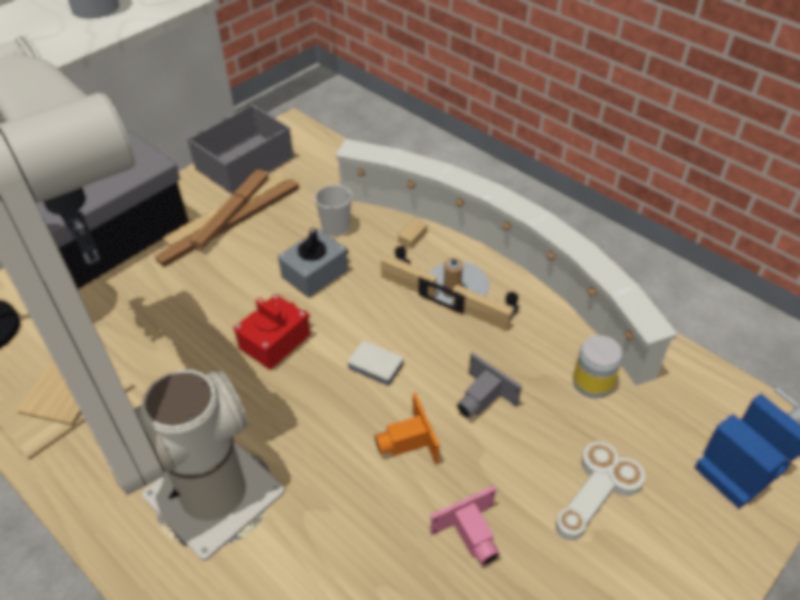

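The pictures (800 px) show three hoods: pink at scene (310,188), orange (365,237) and grey (300,282). The grey one fits the description. There are two isolators: red at (537,293) and grey with a black handle at (547,385). The grey one is meant. Next I measure these and make one enlarged crop to confirm.

Run:
```python
from h import *
np.set_printoptions(precision=4,suppress=True)
P={n:dict(np.load(f"pics/{n}.npz")) for n in("scene","side")}
pts={"scene":dict(fence=((241,241),0),hood=((192,177),.028),face=((189,186),.028),handle=((358,236),.121),sand=((268,193),0),tub=((355,322),0),can=((123,206),0),off=((277,325),0)),
"side":dict(fence=((282,196),0),hood=((311,250),.028),face=((318,240),.028),handle=((196,152),.121),sand=((243,237),0),tub=((213,146),0),can=((377,245),0),off=((262,149),0))}
for n in P:
    for k,(uv,z) in pts[n].items(): print(n,k,world(P[n],uv,z)[:2])
C={n:cloud(P[n]) for n in P}
def rect(xy): 
    (c,s,a)=cv2.minAreaRect((xy*1000).astype(np.float32)); return np.round(c,1),np.round(s,1),round(a,1)
def near(n,c,r,z0,z1):
    X=C[n]; m=(np.hypot(X[...,0]-c[0],X[...,1]-c[1])<r)&(X[...,2]>z0)&(X[...,2]<z1)&(P[n]["z_map"]>0); return X[m]
for n in P:
    h=world(P[n],pts[n]["handle"][0],.121); f=world(P[n],pts[n]["fence"][0],0); o=world(P[n],pts[n]["hood"][0],.028)
    for nm,c,r,a,b in(("bar",h,.06,.108,.135),("box",h,.1,.065,.082),("fence",f,.19,.05,.066),("hoodtop",o,.1,.045,.061),("flangetop",o,.1,.063,.08)):
        q=near(n,c,r,a,b); print(n,nm,len(q),q.mean(0) if len(q) else "",rect(q[:,:2]) if len(q)>5 else "")
a=P["scene"]["image"]
cv2.imwrite("pics/crop.png",np.hstack([cv2.resize(a[130:270,130:270],(400,400),interpolation=2),cv2.resize(a[150:290,270:410],(400,400),interpolation=2)]))
```

```text
scene fence [0.619  0.0039]
scene hood [ 0.5062 -0.2498]
scene face [ 0.5421 -0.2354]
scene handle [0.5179 0.2958]
scene sand [ 0.4208 -0.0129]
scene tub [0.6776 0.3728]
scene can [ 0.6949 -0.3829]
scene off [0.7814 0.206 ]
side fence [0.645  0.0004]
side hood [ 0.5135 -0.2368]
side face [ 0.56   -0.2283]
side handle [0.511  0.2908]
side sand [ 0.4183 -0.0261]
side tub [0.6599 0.3736]
side can [ 0.694  -0.3717]
side off [0.778  0.2211]
scene bar 184 [0.5241 0.2883 0.1198] (array([520.5, 287.9]), array([65.5, 16.5]), 31.8)
scene box 1140 [0.5342 0.29   0.0754] (array([521. , 288.1]), array([ 99.9, 131.3]), 89.1)
scene fence 1269 [0.6708 0.0147 0.059 ] (array([631.2,   4.2]), array([221.8, 327.9]), 6.7)
scene hoodtop 347 [ 0.5106 -0.2297  0.0544] (array([ 497.9, -232.9]), array([105.2, 130.1]), 0.3)
scene flangetop 132 [ 0.5454 -0.231   0.0693] (array([ 544.7, -233.7]), array([ 11.7, 131.1]), 1.6)
side bar 80 [0.5151 0.2855 0.1188] (array([514.2, 286. ]), array([66.7, 18. ]), 34.6)
side box 542 [0.5087 0.2789 0.0744] (array([518. , 290.8]), array([110.7, 134.6]), 89.0)
side fence 654 [0.6651 0.0039 0.0579] (array([678.6,  13.9]), array([ 86.2, 333.7]), 12.6)
side hoodtop 391 [ 0.503  -0.234   0.0536] (array([ 492.3, -233. ]), array([102.3, 129.3]), 0.4)
side flangetop 125 [ 0.5406 -0.2337  0.0686] (array([ 540.6, -231.3]), array([ 15.5, 132.5]), 0.2)
```

View pics/crop.png

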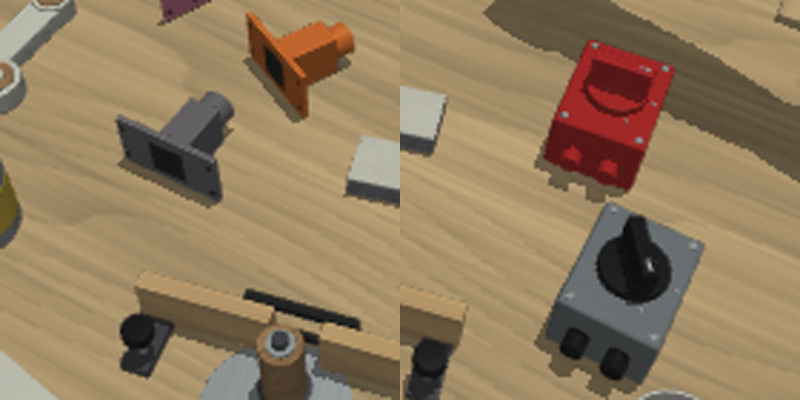

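Crop: the grey hood is at left (175,155) and the grey box with the black handle at right (635,255). Both fit the description. The other hoods are orange and pink and the other isolator is red, so I leave those alone. Next I measure the fence precisely and work out the first move.

```bash
cat >> h.py <<'E'
def delta(xyz,psi,o=None):
    """shift (mm, present tool axes) and turn (rotvec, rad) to reach xyz, tool straight down, tool y at psi deg"""
    o=o or bot.get_obs(); T=R.from_quat(o["tool_rot"]); s=np.radians(psi)
    G=R.from_matrix(np.array([[-np.sin(s),np.cos(s),0],[np.cos(s),np.sin(s),0],[0,0,-1]]))
    print("shift mm",np.round(T.inv().apply(np.array(xyz)-o["eef_pos"])*1000,1),"turn",np.round((T.inv()*G).as_rotvec(),4),
      "F",np.round(o["ft_force"],1),"clk",o["clock"],"psi",round(np.degrees(np.arctan2(*T.apply([0,1,0])[1::-1])),2))
E
python3 - <<'E'
from h import *
np.set_printoptions(precision=4,suppress=True)
for n in("scene","side"):
    p=dict(np.load(f"pics/{n}.npz")); X=cloud(p); im=p["image"].astype(int); v=p["z_map"]>0
    roi=v&(abs(X[...,0]-.635)<.06)&(abs(X[...,1])<.2)
    brown=(im[...,2]-im[...,0]>35)
    top=roi&(X[...,2]>.053)&(X[...,2]<.066)&brown
    q=X[top]; print(n,"top",len(q))
    vx,vy,x0,y0=cv2.fitLine(q[:,:2].astype(np.float32),cv2.DIST_HUBER,0,.001,.001).ravel()
    a=np.array([vx,vy]);a*=np.sign(a[1]); nrm=np.array([a[1],-a[0]])
    for _ in range(3):
        d=(q[:,:2]-[x0,y0])@nrm; q=q[abs(d)<.016]; vx,vy,x0,y0=cv2.fitLine(q[:,:2].astype(np.float32),cv2.DIST_L2,0,.001,.001).ravel()
        a=np.array([vx,vy]);a*=np.sign(a[1]); nrm=np.array([a[1],-a[0]])
    s=q[:,:2]@a; d=q[:,:2]@nrm
    print("yaw",np.degrees(np.arctan2(nrm[1],nrm[0])),"n range",np.percentile(d,[1,50,99]),"s range",s.min(),s.max(),"mid",(s.min()+s.max())/2, "rect",cv2.minAreaRect((q[:,:2]*1000).astype(np.float32)))
    ss=np.sort(s); g=np.diff(ss); i=g.argmax(); print("gap",ss[i],ss[i+1])
    blk=roi&(im.max(-1)<70)&(X[...,2]>.008)&(X[...,2]<.07); b=X[blk]
    d=b[:,:2]@nrm-np.median(q[:,:2]@nrm); s=b[:,:2]@a; k=abs(d+.022)<.012; b=b[k]
    print("black",k.sum(),"d",np.percentile(d[k],[2,10,50,90,98]) ,"s",s[k].min(),s[k].max(),"mid",(s[k].min()+s[k].max())/2,"z",b[:,2].min(),b[:,2].max())
    f=b[(b[:,2]<.055)]
    if len(f)>20:
        c=f.mean(0); w=np.linalg.svd(f-c)[2][2]; w*=np.sign(w[0]); print("front plane c",c,"n",w,"yaw",np.degrees(np.arctan2(w[1],w[0])))
delta([.519,.287,.231],122)
E
```

```text
scene top 713
yaw 11.613305 n range [0.6406 0.6528 0.6626] s range -0.28896470797321233 0.03861671644233275 mid -0.1251739957654398 rect ((663.6118774414062, 8.5997314453125), (23.082033157348633, 327.5358581542969), 12.225016593933105)
gap -0.1507764909789131 -0.10110875490360054
black 181 d [-0.0207 -0.0191 -0.0142 -0.0114 -0.0106] s -0.18408377244583346 -0.06812969630903408 mid -0.12610673437743378 z 0.009830369461827361 0.06786652267491823
front plane c [0.6502 0.0095 0.0234] n [ 0.9875  0.138  -0.0755] yaw 7.955784486985738
side top 398
yaw 11.531241 n range [0.6351 0.6479 0.6615] s range -0.28738432357099 0.044486503000620105 mid -0.12144891028518494 rect ((659.5234375, 10.646652221679688), (27.75481414794922, 331.81146240234375), 12.037039756774902)
gap -0.1493881124805371 -0.10256156128503259
black 178 d [-0.0213 -0.0195 -0.0161 -0.0127 -0.0109] s -0.18237880015984453 -0.06813989346451751 mid -0.12525934681218104 z 0.008402640623607927 0.06874258730134207
front plane c [0.6448 0.0003 0.0322] n [0.9774 0.2096 0.0283] yaw 12.103474205790205
shift mm [-442.  -104.5    0.3] turn [ 0.      0.     -0.7833] F [ 1.3 -0.5  0.7] clk 0.9 psi 77.12
```

```bash
python3 -m creep '[[[-55.3,-13.1,0],[0,0,0]],[[-55.3,-13.1,0],[0,0,0]],[[-55.3,-13.1,0],[0,0,0]],[[-55.3,-13.1,0],[0,0,0]],[[-55.3,-13.1,0],[0,0,0]],[[-55.3,-13.1,0],[0,0,0]],[[-55.3,-13.1,0],[0,0,0]],[[-55.3,-13.1,0],[0,0,0]],[[0,0,15],[0,0,-0.16]],[[0,0,15],[0,0,-0.16]],[[0,0,15],[0,0,-0.16]],[[0,0,15],[0,0,-0.16]]]' 85
python3 - <<'E'
from h import *
delta([.519,.288,.092],123)
o=bot.get_obs(); p=vision.camera("wrist"); print(p["tool_from_camera"],p["K"])
cv2.imwrite("pics/w1.png",p["image"])
for d in vision.place_of(p,"handle_top")[:2]: print(d)
E
```

```text
clock: 2.4
eef_pos: [0.5194, 0.2865, 0.1706]
tool_rot: [-0.209, 0.978, -0.0, -0.0]
ft_force: [0.2, 0.5, 1.1]
grip_width: 0.0847
grasp_force: 0.0
shift mm [-0.2  1.5 78.6] turn [ 0.     -0.0003 -0.1557] F [0.2 0.5 1.1] clk 2.4 psi 114.08
[[ 6.04735643e-04 -9.47202797e-01 -3.20634521e-01  8.30721006e-02]
 [ 9.99999470e-01  8.39865716e-04 -5.95032100e-04  9.76059177e-04]
 [ 8.32906011e-04 -3.20633991e-01  9.47202803e-01 -1.42469411e-01]
 [ 0.00000000e+00  0.00000000e+00  0.00000000e+00  1.00000000e+00]] [[297.31863964   0.         252.24903164]
 [  0.         297.31863964 192.15953166]
 [  0.           0.           1.        ]]
{'position': [253.8, 221.8], 'score': 0.74}
```

View pics/w1.png

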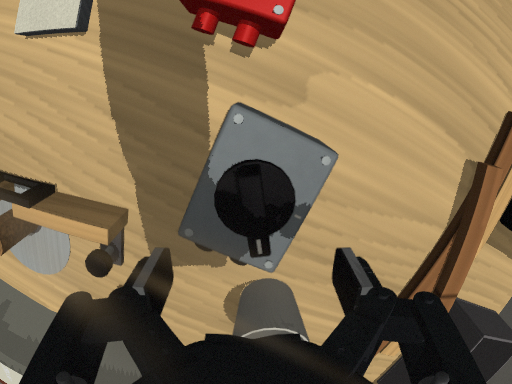

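The wrist picture shows the black disc centred at (256,200) and the bar between the finger columns, so the tool is aligned. I'll descend, close and turn.

```bash
python3 -m creep '[[[0,1,30],[0,0,-0.155]],[[0,0.5,30],[0,0,0]],[[0,0,18.6],[0,0,0]],[[0,0,0],[0,0,0]]]' 85
python3 -m creep '[[[0,0,0],[0,0,0]],[[0,0,0],[0,0,0]],[[0,0,0],[0,0,0]],[[0,0,0],[0,0,0]],[[0,0,0],[0,0,0]],[[0,0,0],[0,0,0]]]' 10
```

```text
clock: 3.0
eef_pos: [0.5178, 0.2875, 0.0916]
tool_rot: [-0.28, 0.96, -0.0, -0.001]
ft_force: [-0.6, -0.5, -0.1]
grip_width: 0.085
grasp_force: 0.0
clock: 3.75
eef_pos: [0.519, 0.288, 0.0934]
tool_rot: [-0.281, 0.96, -0.0, 0.001]
ft_force: [-1.0, -2.0, 4.8]
grip_width: 0.0151
grasp_force: 59.4
```

```bash
python3 -m creep '[[[0,0,0],[0,0,-0.13]],[[0,0,0],[0,0,-0.13]],[[0,0,0],[0,0,-0.13]],[[0,0,0],[0,0,-0.13]],[[0,0,0],[0,0,-0.13]],[[0,0,0],[0,0,-0.13]],[[0,0,0],[0,0,-0.13]],[[0,0,0],[0,0,-0.09]],[[0,0,0],[0,0,0]],[[0,0,0],[0,0,0]]]'
python3 - <<'E'
from h import *
o=bot.get_obs();print(o["ft_torque"],o["ft_force"]);delta([.519,.288,.092],180)
E
```

```text
clock: 5.0
eef_pos: [0.521, 0.2869, 0.0935]
tool_rot: [-0.706, 0.708, -0.002, 0.001]
ft_force: [4.9, -3.4, 3.0]
grip_width: 0.015
grasp_force: 59.2
[-0.75437856 -0.70275578 -0.16120791] [ 4.86493225 -3.41855404  3.04021364]
shift mm [-1.1  2.   1.5] turn [-0.0046 -0.0015 -0.0027] F [ 4.9 -3.4  3. ] clk 5.0 psi 179.84
```

```bash
python3 -m creep '[[[0,0,0],[0,0,-0.03]],[[0,0,0],[0,0,-0.03]],[[0,0,0],[0,0,0]]]'
python3 - <<'E'
from h import *
o=bot.get_obs();print(o["ft_torque"]);delta([.519,.288,.092],180)
E
```

```text
clock: 5.38
eef_pos: [0.521, 0.2869, 0.0935]
tool_rot: [0.726, -0.688, 0.002, -0.001]
ft_force: [3.6, -3.6, 3.8]
grip_width: 0.0152
grasp_force: 76.9
[-0.64094976 -0.71844961 -1.85840002]
shift mm [-1.2  2.   1.5] turn [-0.0043 -0.001   0.0534] F [ 3.6 -3.6  3.8] clk 5.375 psi -176.94
```

Torque has risen to 1.9 N m at the stop, so the handle is off. I'll unwind the twist, release, lift and verify.

```bash
python3 -m creep '[[[0,0,0],[0,0,0.03]],[[0,0,0],[0,0,0.01]]]'; python3 -m creep '[[[0,0,0],[0,0,0]],[[0,0,0],[0,0,0]],[[0,0,0],[0,0,0]],[[0,0,0],[0,0,0]],[[0,0,-15],[0,0,0]],[[0,0,-60],[0,0,0]],[[0,0,-60],[0,0,0]],[[0,0,0],[0,0,0.17]],[[0,0,0],[0,0,0.17]],[[0,0,0],[0,0,0.17]],[[0,0,0],[0,0,0.17]]]' 85
python3 - <<'E'
from h import *
p=vision.camera("side"); q=vision.camera("scene")
for n,p in(("side",p),("scene",q)):
    X=cloud(p)
    for a,b in((.108,.135),(.065,.082)):
        m=(np.hypot(X[...,0]-.519,X[...,1]-.288)<.1)&(X[...,2]>a)&(X[...,2]<b)&(p["z_map"]>0); print(n,m.sum(),cv2.minAreaRect((X[m][:,:2]*1000).astype(np.float32)))
cv2.imwrite("pics/handle.png",cv2.resize(q["image"][190:310,290:410],(480,480)))
delta([.504,-.233,.231],91)
E
```

```text
clock: 5.62
eef_pos: [0.521, 0.2869, 0.0935]
tool_rot: [0.713, -0.702, 0.002, -0.001]
ft_force: [4.1, -4.5, 3.5]
grip_width: 0.0151
grasp_force: 61.6
clock: 7.0
eef_pos: [0.5188, 0.2881, 0.2291]
tool_rot: [-0.437, 0.899, 0.0, 0.001]
ft_force: [0.3, 0.0, 0.4]
grip_width: 0.0848
grasp_force: 0.0
side 90 ((517.0466918945312, 288.17022705078125), (22.5382137298584, 64.7862319946289), 2.3413689136505127)
side 543 ((519.3621826171875, 287.27569580078125), (109.38097381591797, 135.72088623046875), 88.25568389892578)
scene 207 ((520.4403686523438, 288.3040771484375), (62.61488723754883, 18.45685386657715), 89.12722778320312)
scene 1144 ((521.6050415039062, 288.1533508300781), (99.89579010009766, 131.51138305664062), 89.03679656982422)
shift mm [ 420.7 -307.9   -2.4] turn [1.000e-04 1.500e-03 8.932e-01] F [-1.  -1.  -0.2] clk 7.1 psi 142.18
```

View pics/handle.png

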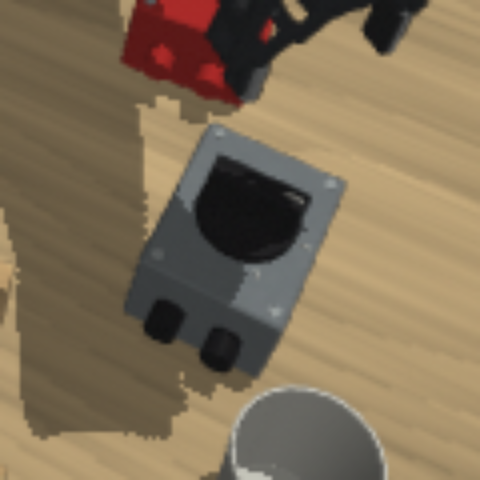

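The crop shows the bar at (255,185), square across the box, so the handle is off (bar angle 89.1° against box 89.0°). Now to the hood.

```bash
python3 -m creep '[[[46.7,-34.2,0],[0,0,0]],[[46.7,-34.2,0],[0,0,0]],[[46.7,-34.2,0],[0,0,0]],[[46.7,-34.2,0],[0,0,0]],[[46.7,-34.2,0],[0,0,0]],[[46.7,-34.2,0],[0,0,0]],[[46.7,-34.2,0],[0,0,0]],[[46.7,-34.2,0],[0,0,0]],[[46.7,-34.2,0],[0,0,0]],[[0,0,0],[0,0,0.18]],[[0,0,0],[0,0,0.18]],[[0,0,0],[0,0,0.18]]]'
python3 -m creep '[[[0,0,0],[0,0,0.18]],[[0,0,0],[0,0,0.17]],[[0,0,0],[0,0,0]]]'
python3 - <<'E'
from h import *
o=bot.get_obs(); p=vision.camera("wrist"); delta([.504,-.233,.012],91,o)
cv2.imwrite("pics/w2.png",p["image"])
print(vision.place_of(p,"hood_mid")[:2])
# wrist cloud (equidistant fisheye)
K=p["K"]; uv=np.dstack(np.meshgrid(np.arange(512.),np.arange(384.)))
x=np.dstack([(uv[...,0]-K[0,2])/K[0,0],(uv[...,1]-K[1,2])/K[1,1]]); th=np.linalg.norm(x,axis=-1)
sc=np.tan(np.minimum(th,1.4))/np.maximum(th,1e-9); d=p["z_map"]
C=np.dstack([x*sc[...,None]*d[...,None],d]); M=np.array(p["tool_from_camera"])
T=C@M[:3,:3].T+M[:3,3]; W=R.from_quat(o["tool_rot"]).apply(T.reshape(-1,3)).reshape(T.shape)+o["eef_pos"]
ok=(d>0)&(th<1.2)&(np.hypot(W[...,0]-.51,W[...,1]+.233)<.09)
for a,b in((.049,.061),(.063,.078)):
    q=W[ok&(W[...,2]>a)&(W[...,2]<b)]; print(len(q),np.median(q,0),cv2.minAreaRect((q[:,:2]*1000).astype(np.float32)))
q=W[ok&(W[...,2]>.050)&(W[...,2]<.061)&(W[...,0]<.53)&(W[...,0]>.475)]; print("duct",np.percentile(q[:,1],[1,50,99]))
E
```

```text
clock: 8.6
eef_pos: [0.5038, -0.2332, 0.2284]
tool_rot: [-0.182, 0.983, -0.0, 0.0]
ft_force: [-0.8, 0.0, 0.4]
grip_width: 0.0851
grasp_force: 0.0
clock: 8.98
eef_pos: [0.504, -0.2328, 0.2284]
tool_rot: [-0.012, 1.0, -0.0, 0.0]
ft_force: [-0.3, 0.4, 0.3]
grip_width: 0.0847
grasp_force: 0.0
shift mm [ 1.000e-01 -1.000e-01  2.164e+02] turn [-0.0004  0.0008  0.0071] F [-0.3  0.4  0.3] clk 8.975 psi 91.4
[{'position': [248.9, 164.3], 'score': 0.89}, {'position': [291.8, 13.5], 'score': 0.72}]
2832 [ 0.5054804  -0.23199246  0.05583985] ((493.4930419921875, -232.47164916992188), (96.14688873291016, 129.82867431640625), 0.6261637210845947)
981 [ 0.5428499  -0.23164255  0.06966808] ((544.1710815429688, -231.5935821533203), (9.377941131591797, 128.8804168701172), 0.8410630226135254)
duct [-0.25139298 -0.23199205 -0.21226746]
```

View pics/w2.png

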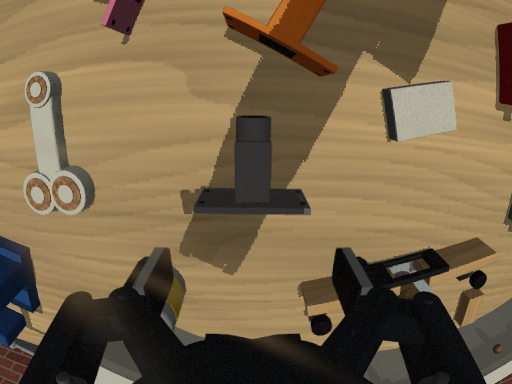

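The wrist picture shows the grey hood upright with its duct at (253,165) and flange at (252,201), centred on the tool. I'll descend and grip.

```bash
python3 -m creep '[[[0,0.8,55],[0,0,0.007]],[[-1,0,55],[0,0,0]],[[0,0,55],[0,0,0]],[[0,0,35],[0,0,0]],[[0,0,16],[0,0,0]],[[0,0,0],[0,0,0]]]' 85
python3 -m creep '[[[0,0,0],[0,0,0]],[[0,0,0],[0,0,0]],[[0,0,0],[0,0,0]],[[0,0,0],[0,0,0]],[[0,0,0],[0,0,0]],[[0,0,0],[0,0,0]]]' 30
python3 - <<'E'
from h import *
delta([.505,-.232,.042],91)
E
```

```text
clock: 9.82
eef_pos: [0.5045, -0.2318, 0.0112]
tool_rot: [-0.007, 1.0, 0.0, -0.001]
ft_force: [0.7, -0.3, 0.5]
grip_width: 0.0851
grasp_force: 0.0
clock: 10.58
eef_pos: [0.5061, -0.2327, 0.0134]
tool_rot: [-0.007, 1.0, -0.001, 0.001]
ft_force: [-1.2, -1.0, 6.6]
grip_width: 0.0392
grasp_force: 61.8
shift mm [  1.    0.7 -28.6] turn [-0.0016  0.003  -0.0043] F [-1.2 -1.   6.6] clk 10.575 psi 90.75
```

```bash
python3 -m creep '[[[0,0,-20],[0,0,0]],[[0,0,-20],[0,0,0]],[[0,0,0],[0,0,-0.096]],[[0,0,0],[0,0,-0.096]],[[0,0,0],[0,0,0]]]'
python3 - <<'E'
from h import *
delta([.561,-.013,.053],101.7)
E
```

```text
clock: 11.2
eef_pos: [0.5041, -0.2316, 0.0512]
tool_rot: [-0.102, 0.995, 0.0, -0.001]
ft_force: [0.3, 0.8, -3.7]
grip_width: 0.0391
grasp_force: 61.1
shift mm [-100.   202.5   -1.8] turn [ 0.001  -0.0012  0.    ] F [ 0.3  0.8 -3.7] clk 11.2 psi 101.7
```

```bash
python3 -m creep '[[[-20,40.5,0],[0,0,0]],[[-20,40.5,0],[0,0,0]],[[-20,40.5,0],[0,0,0]],[[-20,40.5,0],[0,0,0]],[[-20,40.5,0],[0,0,0]],[[0,0,0],[0,0,0]],[[0,0,0],[0,0,0]]]'
cat > m.py <<'E'
from h import *
np.set_printoptions(precision=4,suppress=True)
import sys
ref=np.array([.6424,.0037]); y0=np.radians(11.7); n=np.array([np.cos(y0),np.sin(y0)]); t=np.array([-n[1],n[0]])
ims=[]
for nm in("scene","side"):
    p=vision.camera(nm); X=cloud(p); im=p["image"].astype(int); ims.append(p["image"]); Y=X[...,:2]-ref; u=Y@n; s=Y@t; z=X[...,2]; v=p["z_map"]>0
    brown=im[...,2]-im[...,0]>35
    def rep(k,m,e=.5):
        if m.sum()<15: return print(nm,k,m.sum())
        A=np.polyfit(s[m],u[m],1); print(nm,k,m.sum(),"u",np.percentile(u[m],[2,50,98]),"s",np.percentile(s[m],[e,100-e]),"mid",np.percentile(s[m],[e,100-e]).mean(),"skew deg",np.degrees(np.arctan(-A[0])) ,"z",np.median(z[m]))
    b=v&brown&(u>.002)&(u<.04)&(abs(s)<.185)&(z>.054)&(z<.066); rep("boards",b)
    rep("sealtop",v&~brown&(im.max(-1)<75)&(u>-.008)&(u<.009)&(abs(s)<.07)&(z>.056)&(z<.072))
    o=bot.get_obs()["eef_pos"]; lift=o[2]-.0125
    c=(o[:2]-ref)@n+.039
    rep("flange",v&~brown&(abs(u-c)<.009)&(abs(s)<.08)&(abs(z-.0695-lift)<.006))
    rep("duct",v&~brown&(abs(u-c+.03)<.02)&(abs(s)<.03)&(abs(z-.0555-lift)<.005))
o=bot.get_obs(); d=(o["eef_pos"][:2]-ref); print("TCP u,s,z",d@n,d@t,o["eef_pos"][2]); delta([*(ref-.043*n),.0125],101.7,o)
if len(sys.argv)>1: cv2.imwrite(sys.argv[1],np.hstack([cv2.resize(ims[0][150:300,150:300],(400,400)),cv2.resize(ims[1][130:280,210:360],(400,400))]))
E
python3 m.py pics/stage.png
```

```text
clock: 12.08
eef_pos: [0.5609, -0.0134, 0.0512]
tool_rot: [-0.102, 0.995, -0.0, -0.001]
ft_force: [-0.6, 0.3, -3.8]
grip_width: 0.0392
grasp_force: 61.6
scene boards 756 u [0.0119 0.0234 0.0328] s [-0.1633  0.163 ] mid -0.00011076642191175379 skew deg 0.47492234724164367 z 0.06052742389768257
scene sealtop 99 u [0.0008 0.005  0.0089] s [-0.0576  0.0564] mid -0.0005753923229038643 skew deg -0.3612941912318198 z 0.06271998915606598
scene flange 164 u [-0.0491 -0.0435 -0.0392] s [-0.0639  0.0632] mid -0.00036418723694217614 skew deg -0.1964751565320925 z 0.1079704249449823
scene duct 143 u [-0.093  -0.0733 -0.0597] s [-0.0265  0.026 ] mid -0.00023719169745703254 skew deg -9.47829618224592 z 0.09470884873594398
side boards 264 u [0.0059 0.0184 0.0325] s [-0.1636  0.1654] mid 0.0009056886517382207 skew deg 0.5159694999666926 z 0.059441581519186645
side sealtop 36 u [-0.0024  0.0022  0.0086] s [-0.0564  0.0005] mid -0.027966967820980588 skew deg -3.259370910002939 z 0.06175764356464647
side flange 15 u [-0.0528 -0.051  -0.0434] s [-0.0676 -0.021 ] mid -0.044308073412384984 skew deg 1.5094502220827273 z 0.10747819072290342
side duct 46 u [-0.094  -0.0859 -0.072 ] s [-0.0222  0.0256] mid 0.0017150092840641628 skew deg -4.05101245774235 z 0.09403802676675381
TCP u,s,z -0.08347964803506681 -0.00111526129673092 0.05140118760854162
shift mm [-40.5   1.2  38.9] turn [-0.0001 -0.0011 -0.0009] F [ 0.4  0.6 -2.7] clk 12.175 psi 101.65
```

View pics/stage.png

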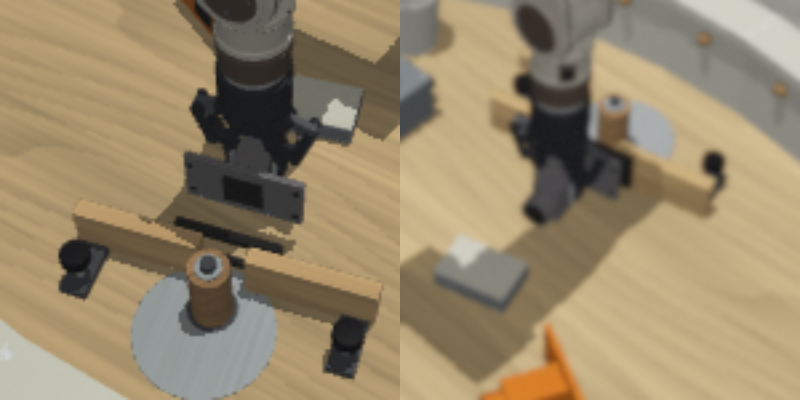

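The crops show the hood held at left (245,185), level and parallel to the fence; the black seal top at (230,235) is free. I'll trim the yaw, lower to the bench and feel for contact.

```bash
python3 -m creep '[[[0,0,15],[0,0,-0.007]],[[0,0,15],[0,0,0]],[[0,0,6],[0,0,0]],[[0,0,0],[0,0,0]]]'
python3 -m creep '[[[0,0,1],[0,0,0]],[[0,0,1],[0,0,0]],[[0,0,0],[0,0,0]],[[0,0,0],[0,0,0]]]'
```

```text
clock: 12.68
eef_pos: [0.561, -0.0135, 0.015]
tool_rot: [-0.106, 0.994, 0.0, -0.001]
ft_force: [-0.1, 0.9, -2.8]
grip_width: 0.0394
grasp_force: 61.6
clock: 13.18
eef_pos: [0.5616, -0.0133, 0.0138]
tool_rot: [-0.106, 0.994, -0.0, 0.0]
ft_force: [0.2, -0.0, -3.7]
grip_width: 0.0393
grasp_force: 61.6
```

```bash
python3 -m creep '[[[0,0,1],[0,0,0]],[[0,0,0],[0,0,0]],[[0,0,0],[0,0,0]]]'; python3 -m creep '[[[0,0,1],[0,0,0]],[[0,0,0],[0,0,0]],[[0,0,0],[0,0,0]]]'
```

```text
clock: 13.55
eef_pos: [0.5616, -0.0133, 0.0134]
tool_rot: [-0.106, 0.994, -0.0, 0.0]
ft_force: [-2.9, 1.2, 4.5]
grip_width: 0.0394
grasp_force: 62.4
clock: 13.92
eef_pos: [0.5616, -0.0133, 0.0133]
tool_rot: [-0.106, 0.994, -0.0, 0.001]
ft_force: [-5.5, 0.8, 12.1]
grip_width: 0.0394
grasp_force: 63.5
```

```bash
python3 -m creep '[[[0,0,-1.2],[0,0,0]],[[-10,0,0],[0,0,0]],[[-10,0,0],[0,0,0]],[[-10,0,0],[0,0,0]],[[-4,0,0],[0,0,0]],[[0,0,0],[0,0,0]],[[0,0,0],[0,0,0]]]'; python3 m.py
```

```text
clock: 14.8
eef_pos: [0.5947, -0.0066, 0.0134]
tool_rot: [-0.106, 0.994, -0.0, -0.0]
ft_force: [-4.6, -1.2, 5.6]
grip_width: 0.0394
grasp_force: 62.8
scene boards 754 u [0.0118 0.0234 0.0329] s [-0.1631  0.1633] mid 0.00011332808867117738 skew deg 0.4639409255619197 z 0.06063239054621511
scene sealtop 218 u [-0.0079 -0.0057  0.0086] s [-0.0618  0.0609] mid -0.00042415419370629356 skew deg -0.37033914274170443 z 0.06297844249851238
scene flange 161 u [-0.0145 -0.009  -0.0058] s [-0.0642  0.0636] mid -0.0003147451713955973 skew deg 0.29650317643574525 z 0.07047028826262061
scene duct 148 u [-0.0578 -0.0389 -0.0236] s [-0.0273  0.0255] mid -0.0008967248115734575 skew deg -10.17331565407651 z 0.057150051266246296
side boards 285 u [0.0066 0.0178 0.0355] s [-0.164   0.1637] mid -0.0001420126758820417 skew deg 0.4693128069971477 z 0.05961049762389323
side sealtop 13
side flange 13
side duct 41 u [-0.0598 -0.051  -0.0362] s [-0.0261  0.0234] mid -0.0013353373339086757 skew deg 3.006430265342156 z 0.056210569457789045
TCP u,s,z -0.04887471643570795 -0.0003934621124619451 0.013373607870148893
shift mm [-5.9  0.3  0.9] turn [-0.0007 -0.0004  0.0077] F [-3.8 -0.5  5.9] clk 14.9 psi 102.14
```

```bash
for i in 1; do python3 -m creep '[[[-1.5,0,0],[0,0,0]],[[0,0,0],[0,0,0]],[[-1.5,0,0],[0,0,0]],[[0,0,0],[0,0,0]]]'; done; python3 -m creep '[[[-1.5,0,0],[0,0,0]],[[0,0,0],[0,0,0]],[[0,0,0],[0,0,0]]]';  python3 -m creep '[[[-1.5,0,0],[0,0,0]],[[0,0,0],[0,0,0]],[[0,0,0],[0,0,0]]]'
```

```text
clock: 15.4
eef_pos: [0.5968, -0.0061, 0.0135]
tool_rot: [-0.106, 0.994, -0.0, -0.001]
ft_force: [-5.5, -0.8, 8.4]
grip_width: 0.0394
grasp_force: 63.0
clock: 15.78
eef_pos: [0.5983, -0.0058, 0.0135]
tool_rot: [-0.106, 0.994, -0.0, -0.001]
ft_force: [-6.0, -0.4, 7.6]
grip_width: 0.0393
grasp_force: 63.0
clock: 16.15
eef_pos: [0.5997, -0.0055, 0.0134]
tool_rot: [-0.106, 0.994, -0.0, -0.001]
ft_force: [-5.5, -1.3, 8.8]
grip_width: 0.0394
grasp_force: 63.0
```

```bash
python3 -m creep '[[[0,0,-0.7],[0,0,-0.002]],[[0,0,0],[0,0,0]],[[0,0,0],[0,0,0]]]'; python3 -m creep '[[[-1,0,0],[0,0,0]],[[0,0,0],[0,0,0]],[[0,0,0],[0,0,0]]]';  python3 -m creep '[[[-1,0,0],[0,0,0]],[[0,0,0],[0,0,0]],[[0,0,0],[0,0,0]]]'; python3 -m creep '[[[-1,0,0],[0,0,0]],[[0,0,0],[0,0,0]],[[0,0,0],[0,0,0]]]'
```

```text
clock: 16.52
eef_pos: [0.6006, -0.0052, 0.0134]
tool_rot: [-0.107, 0.994, -0.0, -0.0]
ft_force: [-3.0, -0.7, 3.0]
grip_width: 0.0394
grasp_force: 62.4
clock: 16.9
eef_pos: [0.6019, -0.0046, 0.0134]
tool_rot: [-0.107, 0.994, -0.0, 0.0]
ft_force: [-1.0, -0.5, 0.6]
grip_width: 0.039
grasp_force: 62.2
clock: 17.27
eef_pos: [0.6026, -0.0043, 0.0135]
tool_rot: [-0.107, 0.994, 0.0, 0.0]
ft_force: [-0.5, -1.2, 0.2]
grip_width: 0.0398
grasp_force: 62.2
clock: 17.65
eef_pos: [0.6032, -0.0042, 0.0135]
tool_rot: [-0.107, 0.994, 0.0, -0.0]
ft_force: [-2.0, -0.4, 0.3]
grip_width: 0.0394
grasp_force: 62.1
```

```bash
for i in 1; do python3 -m creep '[[[-1,0,0],[0,0,0]],[[0,0,0],[0,0,0]],[[0,0,0],[0,0,0]]]'; python3 -m creep '[[[-1,0,0],[0,0,0]],[[0,0,0],[0,0,0]],[[0,0,0],[0,0,0]]]';  python3 -m creep '[[[-1,0,0],[0,0,0]],[[0,0,0],[0,0,0]],[[0,0,0],[0,0,0]]]'; python3 -m creep '[[[-1,0,0],[0,0,0]],[[0,0,0],[0,0,0]],[[0,0,0],[0,0,0]]]'; done | grep -v -e grip -e grasp -e rot; python3 m.py
```

```text
clock: 18.02
eef_pos: [0.604, -0.004, 0.0135]
ft_force: [-5.0, -0.9, 2.3]
clock: 18.4
eef_pos: [0.6047, -0.0039, 0.0135]
ft_force: [-6.3, -1.1, 1.5]
clock: 18.77
eef_pos: [0.6052, -0.0038, 0.0135]
ft_force: [-7.1, -0.1, 3.6]
clock: 19.15
eef_pos: [0.6057, -0.0037, 0.0135]
ft_force: [-8.7, -0.4, 4.4]
scene boards 734 u [0.0119 0.0239 0.0327] s [-0.1632  0.1634] mid 8.29328687844827e-05 skew deg 0.4628320070136634 z 0.060584954140675204
scene sealtop 188 u [-0.0028  0.0044  0.0086] s [-0.0636  0.064 ] mid 0.00020313793960861914 skew deg -0.780205859583312 z 0.06647894010004896
scene flange 171 u [-0.0038  0.0027  0.0087] s [-0.0634  0.064 ] mid 0.00027414105644751885 skew deg 0.4872207785489726 z 0.07001339907101356
scene duct 153 u [-0.0466 -0.0271 -0.0116] s [-0.0258  0.0265] mid 0.00036831380200851895 skew deg -11.161387589479054 z 0.05683843590190073
side boards 273 u [0.0064 0.018  0.0321] s [-0.1626  0.1654] mid 0.0013635769388955915 skew deg 0.31387777545555184 z 0.05918080443551545
side sealtop 17 u [-0.0072 -0.0035  0.0019] s [-0.0612 -0.0236] mid -0.04239837012303735 skew deg 2.169657918551747 z 0.06465611631761001
side flange 12
side duct 44 u [-0.0477 -0.0401 -0.0204] s [-0.0261  0.0232] mid -0.001465227327093789 skew deg 5.6707058965462895 z 0.056236478820600046
TCP u,s,z -0.037415583897138074 0.00023686453394686937 0.013481748582069231
shift mm [ 5.6 -0.2  1. ] turn [ 0.0002 -0.0032  0.0099] F [-8.5 -1.4  3.8] clk 19.25 psi 102.27
```

```bash
(python3 -m creep '[[[-1,0,-0.4],[0,0,0]],[[-0.5,0,0],[0,0,0]],[[0,0,0],[0,0,0]]]'; python3 -m creep '[[[-1,0,0],[0,0,0]],[[0,0,0],[0,0,0]],[[0,0,0],[0,0,0]]]';  python3 -m creep '[[[-1,0,0],[0,0,0]],[[0,0,0],[0,0,0]],[[0,0,0],[0,0,0]]]') | grep -v -e grip -e grasp -e rot
cat > f.py <<'E'
from h import *
f=[];e=[]
for i in range(6):
    vision.camera("wrist"); o=bot.get_obs(); f.append([*o["ft_force"],*o["ft_torque"]]); e.append(o["eef_pos"])
f=np.array(f); print(np.round(f.mean(0),2),np.round(f.std(0),2),np.round(np.mean(e,0),4),"push",-f.mean(0)[:2]@[.978,.208],o["clock"])
E
python3 f.py
```

```text
clock: 19.62
eef_pos: [0.6063, -0.0035, 0.0136]
ft_force: [-9.4, -1.2, 4.6]
clock: 20.0
eef_pos: [0.6068, -0.0034, 0.0136]
ft_force: [-11.2, -2.1, 5.4]
clock: 20.38
eef_pos: [0.6073, -0.0033, 0.0136]
ft_force: [-13.1, -1.8, 6.8]
[-12.23  -2.06   6.98  -0.55   1.8    0.05] [0.46 0.56 0.31 0.03 0.02 0.03] [ 0.6073 -0.0033  0.0136] push 12.39197919842581 20.675
```

```bash
(python3 -m creep '[[[0,0,-0.7],[0,0,0]],[[0,0,0],[0,0,0]],[[0,0,0],[0,0,0]]]') | grep -v -e grip -e grasp -e rot
python3 f.py
```

```text
clock: 21.05
eef_pos: [0.6073, -0.0033, 0.0137]
ft_force: [-10.3, -2.4, 3.7]
[-10.39  -2.1    3.47  -0.56   1.6    0.06] [0.38 0.49 0.35 0.01 0.05 0.03] [ 0.6073 -0.0033  0.0136] push 10.596542374107562 21.35
```

```bash
(python3 -m creep '[[[-0.8,0,-0.4],[0,0,0]],[[0,0,0],[0,0,0]],[[0,0,0],[0,0,0]],[[0,0,0],[0,0,0]]]') | grep -v -e grip -e grasp -e rot
python3 f.py; python3 m.py pics/end.png | grep -v side
```

```text
clock: 21.85
eef_pos: [0.6074, -0.0033, 0.0137]
ft_force: [-10.9, -2.7, 2.6]
[-11.31  -2.63   2.62  -0.64   1.76   0.07] [0.27 0.45 0.37 0.02 0.03 0.01] [ 0.6074 -0.0033  0.0137] push 11.611466300675076 22.15
scene boards 718 u [0.0125 0.0243 0.0328] s [-0.1631  0.1635] mid 0.00016146657601366632 skew deg 0.5308750463495712 z 0.06062934243609337
scene sealtop 166 u [-0.0007  0.006   0.0086] s [-0.0627  0.063 ] mid 0.00012757213597405087 skew deg -0.7760680381709434 z 0.06714209175724331
scene flange 167 u [-0.0011  0.0044  0.0106] s [-0.063   0.0646] mid 0.0008113101267179026 skew deg 0.4128027772522946 z 0.07008254898414008
scene duct 149 u [-0.0451 -0.0256 -0.0099] s [-0.0276  0.0291] mid 0.0007407585058256151 skew deg -10.785138632761608 z 0.057508953605812874
TCP u,s,z -0.03565107815383613 0.0002874452839914403 0.013727719198328856
shift mm [ 7.3 -0.2  1.3] turn [ 0.0004 -0.0084  0.0096] F [-11.5  -2.6   2.8] clk 22.25 psi 102.25
```

View pics/end.png

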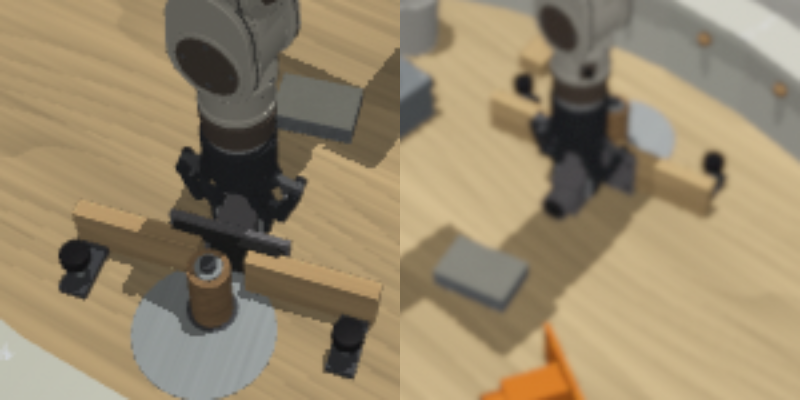

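The crop shows the flange at (230,232) closed onto the seal, centred and parallel. The wrist is pitched about 0.5° by the load, so I trim that out.

```bash
(python3 -m creep '[[[0,0,0],[0,-0.004,0]],[[0,0,0],[0,-0.004,0]],[[0,0,0],[0,0,0]],[[0,0,0],[0,0,0]]]') | grep -v -e grip -e grasp -e rot
python3 f.py; python3 m.py | tail -2
```

```text
clock: 22.75
eef_pos: [0.6074, -0.0033, 0.0135]
ft_force: [-10.3, -1.8, 1.4]
[-10.65  -2.45   1.77  -0.68   1.77   0.07] [0.77 0.42 0.36 0.04 0.04 0.02] [ 0.6074 -0.0033  0.0135] push 10.924049978427654 23.05
TCP u,s,z -0.03568858059199983 0.00024512800663615983 0.01346540644423004
shift mm [ 7.3 -0.2  1. ] turn [ 0.0003 -0.0006  0.0096] F [-10.6  -3.2   2.5] clk 23.15 psi 102.25
```

```bash
python3 -c "
from workcell import workorder
print(workorder.job_done())"
```

```text
the job is handed in; nothing more can be done
None
```

The isolator handle was turned fully off first, and the arm is now holding the hood on the bench, square and centred on the seal, pushing with about 10.9 N at the wrist (an estimated 9–11 N on the seal after bench friction).

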